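Sort the cut stubs on the welding bench and interlock the channels

ROBOT

A 7-joint arm with a two-finger parallel gripper is mounted at the origin on the work surface. World frame = base frame: x ahead of the robot, y to its left, z up, the work surface at z = 0. Lengths are in m, angles in rad, forces in N, time in s.
With the tool pointing down it reaches from about 0.4 to 0.875 m from the base axis. Payload 19.3 kg.
Tool frame: the origin (TCP) lies midway between the tips of the shut fingers; the grasp point (between the pads) lies pinch_z behind it (pinch_z is the distance from the TCP to the grasp point, in m); z points along the fingers, y is the line along which they close (so a half turn about z gives the same grasp; the last joint's range is limited). The gripper opens to 85 mm and grips with 20 to 120 N. Pads are 22 mm wide; open, the fingers measure 114 mm over their backs; the gripper's body (76 mm by 85 mm) begins 54 mm behind the grasp point. The pads swing forward as they close: fully open they stand 13 mm farther back than shut.
Start: joints at [-1.326, 0.521, -0.036, 1.599, 0.021, 1.021, -0.113], TCP at [0.194, 0.594, 0.231] pointing down, gripper open.
Joint ranges: [-2.91, 2.91], [-0.3, 2.13], [-1.5, 1.42], [0.17, 2.43], [-1.26, 4.41], [0.16, 1.93], [-2.52, 2.52]. Speed limits (rad/s): [1.89, 1.89, 2.39, 2.39, 3.01, 3.01, 3.01].

INTERFACE

Orientations are given as a unit quaternion [w, x, y, z].
In Python, from plant import * gives the robot as it stands.
- The arm moves only by the tool step_arm, never from a script. Its argument "moves" is a list of rows, each an object with "claw": the closure, from 0 (fully open) to 1 (shut); "offset": the shift along the tool's x, y, z in mm, a list of three; "twist": the turn about the tool's z in degrees. A call has 1 to 20 rows; each row shifts and turns the commanded pose from where the row before left it, along the tool's axes as they then stand; what a row does not reach is not made up. A row lasts 1/10 s, in which the tool goes at most 50 mm and 8.59 degrees, less where a joint would pass 70% of its speed; a pose out of reach is approached as far as the arm can. A call is refused whole if a number of a shift passes 50 or a number of a turn 8.59, either way. A call with a gripper value outside its range is refused whole. The fingers move at their own pace and stop on an object; the grip force is fixed at half the most. Time passes only in rows, so rows that do not move let the fingers close. It gives the time, the measured TCP pose, the force, the opening and the grip force at its end, in the units of the state.
- get_obs(): the state, without advancing time (a new reading comes with each control period).
- read_camera(name): name is "scene" or "top"; returns (picture, depth): 400x640x3 uint8, red, green, blue; 400x640 float32, m along the optical axis (not along the pixel's ray), 0 where there is no reading.
- camera_params(name): a dict with "fx", "fy", "cx", "cy" (pixels), "T" (4x4, takes a point from camera to world coordinates). Camera axes: x right, y up, looking along -z (the intrinsics and any distortion apply to the point x, -y, -z); pixel columns grow to the right and rows downward; lengths in m; the calibration is good to about 2 mm. A picture is of the moment at which its call begins. camera_params takes no time and is no camera call.
- sign_off(): hands the job in; it is judged then, once.
Trained networks look in the newest picture that a camera, given by its name, has taken for a name from the list of things; names that differ only in an ending like _2 or _b are one class to them, and where a whole thing is asked for, a point or a joint stands for the part that bears it (a point fixed in the world has none). Each returns a list of dicts, best first, with "p" (0 to 1); they miss things now and then, are a little off and sometimes report something else, mostly with a low value. They report only what shows in the picture. A call takes as long as a camera call. They do not tell look-alikes from the thing itself.
- find_in(camera, query): "centre" ([x, y, z] in m, in world coordinates, good to about 4 mm: the middle of the surface that is visible of it).
The state is a dict: "time": time; "qpos": joint angles; "qd": joint speeds; "joint_efforts": joint torques, N m; "position": TCP position; "orientation": TCP orientation; "force": force on the tool from outside, world axes, zero at the start; "moment": the same for the moment, N m; "gripper_width": opening from 0.0 (shut) to 1.0 (fully open); "grasp_force": force on a finger pad.
Only numpy, scipy, OpenCV 4.12 (cv2) and the standard library are available. Lean on these libraries where they do the work, as an engineer would, in place of code of your own. Each camera call takes 0.05 s, during which the arm holds its last target. There are 200 camera calls.

TASK

Tidy the five offcuts on the welding bench: stand both round pipe stubs upright in the green tray and lay the square tube flat on the floor of the blue tray. Rack the two loose channels: the open-up one goes on the rack inside the white outline, square and side by side with the channel fixed there, and the open-down one goes across the two, centred over the gap and level with their ends, with one flange dropped right into each trough so that they interlock. Let go of everything and leave it at rest.

Things in the scene. Friction and masses are not known exactly. Their poses are not given: they have to be found in the camera images.
- channel_up: Steel C-channel offcut painted red-brown primer; in mm: 80 long (its x axis) x 60 wide (y) x 30 high (z), web and flanges 5 thick, about 0.34 kg. It lies on its web with the trough OPEN UPWARD. Origin: centre of its underside (the web's outer face, 30 below the flange tips); z up.
- channel_down: Steel C-channel offcut painted red-brown primer; in mm: 80 long (its x axis) x 60 wide (y) x 30 high (z), web and flanges 5 thick, about 0.34 kg. It stands on its two flange tips with the trough OPEN DOWNWARD, flat web on top. Origin: centre of its underside, in the plane of the flange tips (30 below the web's outer face); z up.
- pipe_a: Bright bare-steel round pipe stub standing on end, outside diameter 42 mm, bore 34 mm, 60 mm tall, about 0.22 kg, like the other pipe stub. Origin: centre of its lower end; z is its axis, up.
- pipe_b: Bright bare-steel round pipe stub standing on end, outside diameter 42 mm, bore 34 mm, 60 mm tall, about 0.22 kg, like the other pipe stub. Origin: centre of its lower end; z is its axis, up.
- square_tube: Ochre-yellow square tube offcut lying on its side; in mm: 80 long (its x axis, hollow ends) x 40 wide (y) x 40 high (z), wall 4, about 0.3 kg. Origin: centre of its underside; z up.
- rack: Rack (mm): fixed grey plate 104 (x) x 190 (y) x 8 thick; origin: centre of underside. An identical channel is fixed on it open-up, along x, centre y=+43. White outline 96x70, centre y=-43: place for the open-up channel (26 gap between). Open-down channel: across the gap, along x, centre x=0, y=0, a flange in each trough (about 7 side clearance), flange tips on the webs at z=13.
- green_tray: Green sheet-metal open tray fixed to the bench; in mm: outside 118 (its x) x 128 (y) x 20 high, walls and floor 4 thick. Origin: centre of its underside, z up; the inner floor is 4 above the origin. The place for both round pipe stubs; they fit side by side, for instance at y = +28 and y = -28.
- blue_tray: Blue sheet-metal open tray fixed to the bench; in mm: outside 118 (its x) x 128 (y) x 20 high, walls and floor 4 thick. Origin: centre of its underside, z up; the inner floor is 4 above the origin. The place for the square tube.
There are look-alikes about, which are no part of the job. Of the things like the square_tube, leave any that is black; of the rest the smaller one is meant.

How it is judged:
By the outcome, as a careful person would: the job done as asked, in the order asked, and still so for the second after the job is handed in, with the robot touching nothing.
It also fails if it takes over 144 s, if anything falls off the work surface, if the arm or the gripper's body presses on something with over 40 N, if the wrist force passes 120 N, or if a joint passes its speed limit or range.

## Working session

There is one attempt and no reset: what is moved stays moved. The work goes in short steps, Python scripts to look and compute and a tool call to move; the robot and the scene stay as the last step left them, time stands still between calls to the robot, and variables do not carry over. Pictures are saved under pics/ and viewed, at most 14 in all, crops included, and the job is handed in when it is done.

Besides the shell and the picture viewer there is one more tool, called by a JSON object that holds its "fn" and its "kwargs", one argument or row to a line. step_arm: Moves the arm, as the interface text tells. Its arguments: {"type":"object","properties":{"moves":{"type":"array","items":{"type":"object","properties":{"claw":{"type":"number"},"offset":{"type":"array","items":{"type":"number"}},"twist":{"type":"number"}}}}},"required":["moves"]}

```bash
mkdir -p pics; ls; cat > h.py <<'E'
from plant import *
import numpy as np, cv2
def cloud(name):
    im,d=read_camera(name); c=camera_params(name)
    v,u=np.mgrid[:400,:640]
    P=np.stack([(u-c['cx'])/c['fx']*d,-(v-c['cy'])/c['fy']*d,-d],-1)
    W=P@c['T'][:3,:3].T+c['T'][:3,3]
    W[d==0]=np.nan
    return im,d,W
def save(im,n): cv2.imwrite('pics/'+n,im[...,::-1])
E
python3 - <<'E'
from h import *
for n in('top','scene'):
    im,d,W=cloud(n); save(im,n+'0.png'); np.save(n+'W.npy',W); np.save(n+'I.npy',im)
    print(camera_params(n))
    for q in ['channel_up','channel_down','pipe_a','square_tube','rack','green_tray','blue_tray']:
        print(n,q,[(np.round(r['centre'],3).tolist(),round(r['p'],2)) for r in find_in(n,q)])
o=get_obs();print(o['time'],o['position'],o['orientation'],o['gripper_width'])
import plant;print([x for x in dir(plant) if x[0]!='_'], getattr(plant,'pinch_z',None))
E
```

```text
pics
{'fx': 361.1352944361744, 'fy': 361.1352944361744, 'cx': 318.7474289384427, 'cy': 198.09279826547856, 'T': array([[ 3.44489440e-02,  9.76309926e-01, -2.13616944e-01,
         2.76014054e-01],
       [-9.99406458e-01,  3.36446264e-02, -7.40069768e-03,
        -1.57305103e-02],
       [-3.83123312e-05,  2.13745100e-01,  9.76889467e-01,
         9.32421031e-01],
       [ 0.00000000e+00,  0.00000000e+00,  0.00000000e+00,
         1.00000000e+00]])}
top channel_up [([0.453, -0.181, 0.005], 0.71)]
top channel_down [([0.451, -0.36, 0.029], 0.92)]
top pipe_a [([0.428, 0.365, 0.043], 0.67), ([0.448, 0.007, 0.054], 0.51)]
top square_tube [([0.418, 0.183, 0.036], 0.83), ([0.298, 0.321, 0.053], 0.76), ([0.495, 0.278, 0.039], 0.76)]
top rack []
top green_tray [([0.619, 0.006, 0.005], 0.56)]
top blue_tray [([0.612, -0.22, 0.001], 0.57)]
{'fx': 372.5457836572654, 'fy': 372.5457836572654, 'cx': 313.26431638218304, 'cy': 204.2459035989973, 'T': array([[ 7.94399898e-01, -4.60030555e-01,  3.96611510e-01,
         7.75101674e-01],
       [ 6.07394628e-01,  6.00854738e-01, -5.19658878e-01,
        -
[... 194 characters left out ...]
 channel_up [([0.458, -0.173, 0.004], 0.58)]
scene channel_down [([0.456, -0.37, 0.031], 0.67)]
scene pipe_a [([0.436, 0.354, 0.036], 0.93), ([0.453, -0.0, 0.036], 0.87)]
scene square_tube [([0.433, 0.172, 0.035], 0.84), ([0.51, 0.267, 0.037], 0.66), ([0.304, 0.314, 0.046], 0.61)]
scene rack [([0.643, 0.222, 0.011], 0.92), ([0.456, -0.366, 0.03], 0.18)]
scene green_tray [([0.625, 0.0, 0.004], 0.88)]
scene blue_tray [([0.621, -0.221, 0.005], 0.8), ([0.433, 0.173, 0.04], 0.73)]
0.8 [0.19353601 0.59427249 0.2313088 ] [ 1.61835966e-05  1.56739307e-01  9.87640010e-01 -3.99746347e-06] 1.0015380144579291
['IKError', 'camera_params', 'find_in', 'get_obs', 'pinch_z', 'read_camera', 'sign_off'] 0.0187
```

View pics/top0.png

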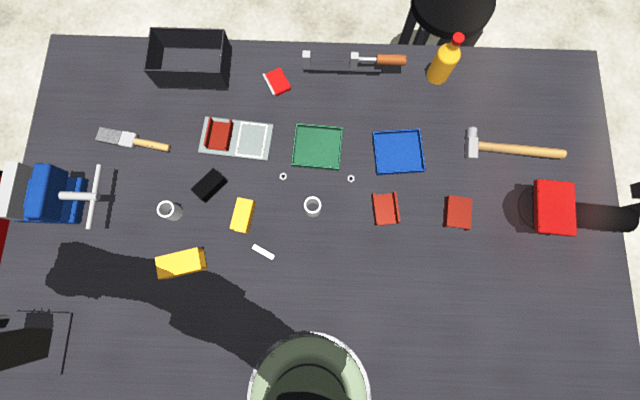

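View pics/scene0.png

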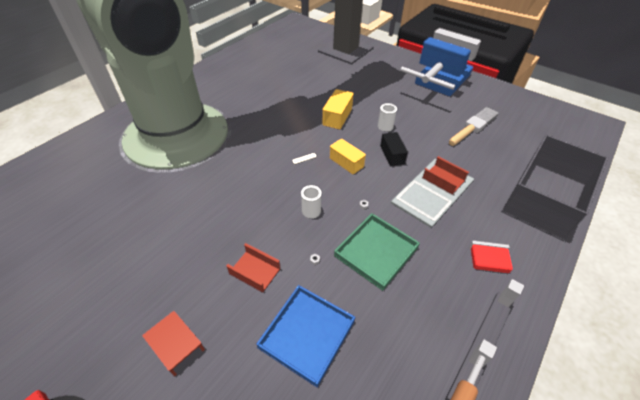

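The top view shows the small yellow tube at (241,215), with the large one at (180,263) and the black one at (209,184). The pipes are at (168,210) and (312,206), channel_up at (386,208) and channel_down at (458,212). The rack is at (236,138), the green tray at (317,147) and the blue tray at (399,151). The scene view agrees.

```bash
cat >> h.py <<'E'
def rect(W,c,r,z0,z1,im=None,col=None):
    m=(np.hypot(W[...,0]-c[0],W[...,1]-c[1])<r)&(W[...,2]>z0)&(W[...,2]<z1)
    if col is not None: m&=col(im.astype(int))
    n,l,s,_=cv2.connectedComponentsWithStats(m.astype(np.uint8))
    p=W[m]
    if len(p)<8: return None
    (a,b),(w,h),t=cv2.minAreaRect((p[:,:2]*1000).astype(np.float32))
    if w<h: w,h,t=h,w,t-90
    return dict(c=(round(a,1),round(b,1)),size=(round(w,1),round(h,1)),ang=round((t+90)%180-90,1),n=len(p),z=np.round(np.percentile(p[:,2]*1000,[5,50,95]),1).tolist())
red=lambda i:(i[...,0]>i[...,1]*2)&(i[...,0]>60)
green=lambda i:(i[...,1]>i[...,0]*1.4)&(i[...,1]>i[...,2]*1.1)
blue=lambda i:(i[...,2]>i[...,0]*1.8)&(i[...,2]>i[...,1]*1.3)
yel=lambda i:(i[...,0]>i[...,2]*2)&(i[...,1]>i[...,2]*1.7)
E
python3 - <<'E'
from h import *
for n in('top','scene'):
    W=np.load(n+'W.npy');im=np.load(n+'I.npy')
    print(n)
    for k,a in dict(table=((.5,-.1),.03,-1,1),
      up=((.455,-.178),.075,.006,.05,im,red), uptip=((.455,-.178),.075,.024,.05,im,red),
      down=((.454,-.365),.075,.006,.05,im,red),downtop=((.454,-.365),.075,.025,.05,im,red),
      pa=((.436,.357),.05,.052,.075),pb=((.453,.002),.05,.052,.075),
      sq=((.43,.175),.07,.033,.05,im,yel),big=((.304,.32),.1,.03,.08,im,yel),
      green=((.622,.003),.1,-.01,.05,im,green),greenrim=((.622,.003),.1,.013,.05,im,green),
      blue=((.617,-.22),.1,-.01,.05,im,blue),bluerim=((.617,-.22),.1,.013,.05,im,blue),
      fixed=((.64,.26),.08,.012,.06,im,red),fixtip=((.64,.26),.08,.032,.06,im,red),rack=((.64,.22),.115,.0045,.06)).items():
        print(k,rect(W,*a))
E
```

```text
top
table {'c': (499.9, -100.4), 'size': (59.3, 56.2), 'ang': 1.4, 'n': 390, 'z': [-3.5, -0.6, 2.3]}
up {'c': (455.2, -179.8), 'size': (78.7, 60.1), 'ang': 7.3, 'n': 307, 'z': [6.2, 21.3, 31.8]}
uptip {'c': (454.8, -180.0), 'size': (78.1, 59.9), 'ang': 7.1, 'n': 134, 'z': [25.6, 29.3, 32.2]}
down {'c': (450.2, -365.6), 'size': (78.8, 60.9), 'ang': -6.8, 'n': 789, 'z': [19.1, 29.5, 32.2]}
downtop {'c': (450.2, -365.6), 'size': (78.8, 60.9), 'ang': -6.8, 'n': 733, 'z': [26.8, 29.7, 32.3]}
pa {'c': (426.7, 368.5), 'size': (40.6, 40.2), 'ang': -10.8, 'n': 112, 'z': [52.5, 58.1, 61.8]}
pb {'c': (448.7, 7.4), 'size': (39.7, 39.0), 'ang': -44.3, 'n': 89, 'z': [53.3, 59.3, 61.9]}
sq {'c': (423.1, 185.1), 'size': (79.6, 41.9), 'ang': -9.7, 'n': 121, 'z': [34.8, 39.0, 42.0]}
big {'c': (297.5, 325.3), 'size': (104.3, 52.2), 'ang': -74.4, 'n': 655, 'z': [44.8, 50.7, 53.1]}
green {'c': (623.7, 1.1), 'size': (129.7, 128.2), 'ang': -2.9, 'n': 2040, 'z': [0.6, 3.8, 19.4]}
greenrim {'c': (619.1, 1.1), 'size': (127.3, 119.5), 'ang': 86.2, 'n': 300, 'z': [14.2, 18.8, 21.7]}
blue {'c': (618.0, -219.6), 
[... 1346 characters left out ...]
0]}
green {'c': (622.1, 1.1), 'size': (129.3, 117.9), 'ang': 86.3, 'n': 3412, 'z': [1.9, 4.1, 19.4]}
greenrim {'c': (622.1, 1.1), 'size': (129.3, 117.9), 'ang': 86.3, 'n': 608, 'z': [13.7, 18.5, 20.8]}
blue {'c': (611.5, -214.0), 'size': (132.8, 124.9), 'ang': -84.3, 'n': 5426, 'z': [1.8, 3.9, 19.6]}
bluerim {'c': (615.0, -215.8), 'size': (128.4, 118.2), 'ang': -84.2, 'n': 884, 'z': [14.0, 18.8, 21.0]}
fixed {'c': (644.1, 265.4), 'size': (77.3, 63.0), 'ang': -3.4, 'n': 771, 'z': [12.4, 23.5, 37.6]}
fixtip {'c': (644.8, 265.5), 'size': (75.8, 62.4), 'ang': -4.2, 'n': 194, 'z': [32.4, 36.0, 38.6]}
rack {'c': (609.7, 226.4), 'size': (192.0, 164.4), 'ang': 85.0, 'n': 2977, 'z': [5.9, 8.3, 36.1]}
```

{"fn": "step_arm", "kwargs": {
  "moves": [
    {"claw":0,"offset":[0,0,11],"twist":8},
    {"claw":0,"offset":[0,0,11],"twist":8},
    {"claw":0,"offset":[0,0,11],"twist":8},
    {"claw":0,"offset":[0,0,11],"twist":8},
    {"claw":0,"offset":[0,0,11],"twist":8},
    {"claw":0,"offset":[0,0,11],"twist":8},
    {"claw":0,"offset":[0,0,11],"twist":8},
    {"claw":0,"offset":[0,0,11],"twist":8},
    {"claw":0,"offset":[0,0,11],"twist":8},
    {"claw":0,"offset":[-22.6,23.4,0],"twist":0},
    {"claw":0,"offset":[-22.6,23.4,0],"twist":0},
    {"claw":0,"offset":[-22.6,23.4,0],"twist":0},
    {"claw":0,"offset":[-22.6,23.4,0],"twist":0},
    {"claw":0,"offset":[-22.6,23.4,0],"twist":0},
    {"claw":0,"offset":[-22.6,23.4,0],"twist":0},
    {"claw":0,"offset":[-22.6,23.4,0],"twist":0},
    {"claw":0,"offset":[-22.6,23.4,0],"twist":0},
    {"claw":0,"offset":[-22.6,23.4,0],"twist":0},
    {"claw":0,"offset":[-22.6,23.4,0],"twist":0}
  ]
}}

```text
time: 2.7
position: [0.4282, 0.3673, 0.1324]
orientation: [-0.0, 0.707, 0.707, 0.0]
force: [0.3, 0.3, 0.6]
gripper_width: 1.001
grasp_force: 0.0
```

{"fn": "step_arm", "kwargs": {
  "moves": [
    {"claw":0,"offset":[0.5,0,28]},
    {"claw":0,"offset":[0,0,28]},
    {"claw":0,"offset":[0,0,28]},
    {"claw":0,"offset":[0,0,26]},
    {"claw":0,"offset":[0,0,0]},
    {"claw":1,"offset":[0,0,0]},
    {"claw":1,"offset":[0,0,0]},
    {"claw":1,"offset":[0,0,0]},
    {"claw":1,"offset":[0,0,0]},
    {"claw":1,"offset":[0,0,0]},
    {"claw":1,"offset":[0,0,0]},
    {"claw":1,"offset":[0,0,0]},
    {"claw":1,"offset":[0,0,0]}
  ]
}}

```text
schema error: expected keys claw, offset, twist
```

{"fn": "step_arm", "kwargs": {
  "moves": [
    {"claw":0,"offset":[0.5,0,28],"twist":0},
    {"claw":0,"offset":[0,0,28],"twist":0},
    {"claw":0,"offset":[0,0,28],"twist":0},
    {"claw":0,"offset":[0,0,26],"twist":0},
    {"claw":0,"offset":[0,0,0],"twist":0},
    {"claw":1,"offset":[0,0,0],"twist":0},
    {"claw":1,"offset":[0,0,0],"twist":0},
    {"claw":1,"offset":[0,0,0],"twist":0},
    {"claw":1,"offset":[0,0,0],"twist":0},
    {"claw":1,"offset":[0,0,0],"twist":0},
    {"claw":1,"offset":[0,0,0],"twist":0},
    {"claw":1,"offset":[0,0,0],"twist":0},
    {"claw":1,"offset":[0,0,0],"twist":0}
  ]
}}

```text
time: 4.0
position: [0.428, 0.3692, 0.0239]
orientation: [-0.0, 0.707, 0.707, 0.001]
force: [-1.5, -2.0, 13.2]
gripper_width: 0.479
grasp_force: 58.9
```

{"fn": "step_arm", "kwargs": {
  "moves": [
    {"claw":1,"offset":[0,0,-15],"twist":0},
    {"claw":1,"offset":[0,0,-35],"twist":0},
    {"claw":1,"offset":[0,0,-35],"twist":0},
    {"claw":1,"offset":[-28.3,16.2,0],"twist":0},
    {"claw":1,"offset":[-28.3,16.2,0],"twist":0},
    {"claw":1,"offset":[-28.3,16.2,0],"twist":0},
    {"claw":1,"offset":[-28.3,16.2,0],"twist":0},
    {"claw":1,"offset":[-28.3,16.2,0],"twist":0},
    {"claw":1,"offset":[-28.3,16.2,0],"twist":0},
    {"claw":1,"offset":[-28.3,16.2,0],"twist":0},
    {"claw":1,"offset":[-28.3,16.2,0],"twist":0},
    {"claw":1,"offset":[-28.3,16.2,0],"twist":0},
    {"claw":1,"offset":[-28.3,16.2,0],"twist":0},
    {"claw":1,"offset":[-28.3,16.2,0],"twist":0},
    {"claw":1,"offset":[-28.3,16.2,0],"twist":0},
    {"claw":1,"offset":[0,0,0],"twist":0}
  ]
}}

```text
time: 5.6
position: [0.6232, 0.0238, 0.1089]
orientation: [0.002, 0.709, 0.705, -0.0]
force: [-1.1, -0.1, -1.7]
gripper_width: 0.481
grasp_force: 61.2
```

{"fn": "step_arm", "kwargs": {
  "moves": [
    {"claw":1,"offset":[0,0,0],"twist":0},
    {"claw":1,"offset":[0,0,0],"twist":0},
    {"claw":1,"offset":[0,0,0],"twist":0}
  ]
}}

```text
time: 5.9
position: [0.6213, 0.03, 0.1078]
orientation: [-0.0, 0.707, 0.707, 0.0]
force: [-0.7, 0.3, -2.0]
gripper_width: 0.479
grasp_force: 61.2
```

```bash
python3 - <<'E'
from h import *
for n in('top','scene'):
    im,d,W=cloud(n); save(im[60:300,100:500] if n=='top' else im[100:340,150:550],n+'1.png')
    print(rect(W,(.622,.025),.06,.12,.155))
    m=(np.hypot(W[...,0]-.622,W[...,1]-.025)<.035)&(W[...,2]>.07)&(W[...,2]<.2)
    print(np.percentile(W[m],[1,50,99],axis=0).round(3).tolist())
E
```

```text
None
[[0.595, 0.01, 0.085], [0.607, 0.014, 0.106], [0.617, 0.019, 0.123]]
{'c': (624.6, 28.7), 'size': (93.6, 41.8), 'ang': -12.4, 'n': 658, 'z': [121.9, 135.7, 152.5]}
[[0.59, 0.009, 0.086], [0.624, 0.019, 0.138], [0.656, 0.048, 0.199]]
```

{"fn": "step_arm", "kwargs": {
  "moves": [
    {"claw":1,"offset":[0,0,20],"twist":0},
    {"claw":1,"offset":[0,0,25],"twist":0},
    {"claw":1,"offset":[0,0,20],"twist":0},
    {"claw":1,"offset":[0,0,10],"twist":0},
    {"claw":1,"offset":[0,0,3],"twist":0},
    {"claw":1,"offset":[0,0,1.5],"twist":0},
    {"claw":1,"offset":[0,0,0],"twist":0},
    {"claw":1,"offset":[0,0,0],"twist":0}
  ]
}}

```text
time: 6.8
position: [0.622, 0.0289, 0.0286]
orientation: [0.0, 0.707, 0.707, 0.0]
force: [0.0, -0.1, -0.9]
gripper_width: 0.482
grasp_force: 61.2
```

{"fn": "step_arm", "kwargs": {
  "moves": [
    {"claw":1,"offset":[0,0,0.7],"twist":0},
    {"claw":0,"offset":[0,0,0],"twist":0},
    {"claw":0,"offset":[0,0,0],"twist":0},
    {"claw":0,"offset":[0,0,0],"twist":0},
    {"claw":0,"offset":[0,0,0],"twist":0},
    {"claw":0,"offset":[0,0,-20],"twist":0},
    {"claw":0,"offset":[0,0,-40],"twist":0},
    {"claw":0,"offset":[0,0,-30],"twist":0},
    {"claw":0,"offset":[-3.6,-28.6,0],"twist":0},
    {"claw":0,"offset":[-3.6,-28.6,0],"twist":0},
    {"claw":0,"offset":[-3.6,-28.6,0],"twist":0},
    {"claw":0,"offset":[-3.6,-28.6,0],"twist":0},
    {"claw":0,"offset":[-3.6,-28.6,0],"twist":0},
    {"claw":0,"offset":[-3.6,-28.6,0],"twist":0},
    {"claw":0,"offset":[0,0,0],"twist":0},
    {"claw":0,"offset":[0,0,0],"twist":0},
    {"claw":0,"offset":[0,0,0],"twist":0}
  ]
}}

```text
time: 8.5
position: [0.4508, 0.0075, 0.1172]
orientation: [0.0, 0.707, 0.707, 0.0]
force: [-0.0, -0.6, -0.5]
gripper_width: 1.001
grasp_force: 0.0
```

{"fn": "step_arm", "kwargs": {
  "moves": [
    {"claw":0,"offset":[0,0,25],"twist":0},
    {"claw":0,"offset":[0,0,30],"twist":0},
    {"claw":0,"offset":[0,0,25],"twist":0},
    {"claw":0,"offset":[0,0,14],"twist":0},
    {"claw":0,"offset":[0,0,0],"twist":0},
    {"claw":0,"offset":[0,0,0],"twist":0},
    {"claw":1,"offset":[0,0,0],"twist":0},
    {"claw":1,"offset":[0,0,0],"twist":0},
    {"claw":1,"offset":[0,0,0],"twist":0},
    {"claw":1,"offset":[0,0,0],"twist":0},
    {"claw":1,"offset":[0,0,0],"twist":0},
    {"claw":1,"offset":[0,0,0],"twist":0}
  ]
}}

```text
time: 9.7
position: [0.4503, 0.0075, 0.0238]
orientation: [0.0, 0.707, 0.707, 0.0]
force: [-2.4, 0.3, 15.4]
gripper_width: 0.474
grasp_force: 58.6
```

{"fn": "step_arm", "kwargs": {
  "moves": [
    {"claw":1,"offset":[0,0,-15],"twist":0},
    {"claw":1,"offset":[0,0,-35],"twist":0},
    {"claw":1,"offset":[0,0,-35],"twist":0},
    {"claw":1,"offset":[-5.8,28.1,0],"twist":0},
    {"claw":1,"offset":[-5.8,28.1,0],"twist":0},
    {"claw":1,"offset":[-5.8,28.1,0],"twist":0},
    {"claw":1,"offset":[-5.8,28.1,0],"twist":0},
    {"claw":1,"offset":[-5.8,28.1,0],"twist":0},
    {"claw":1,"offset":[-5.8,28.1,0],"twist":0},
    {"claw":1,"offset":[0,0,0],"twist":0},
    {"claw":1,"offset":[0,0,0],"twist":0},
    {"claw":1,"offset":[0,0,0],"twist":0},
    {"claw":1,"offset":[0,0,20],"twist":0},
    {"claw":1,"offset":[0,0,25],"twist":0},
    {"claw":1,"offset":[0,0,20],"twist":0},
    {"claw":1,"offset":[0,0,10],"twist":0},
    {"claw":1,"offset":[0,0,4.5],"twist":0},
    {"claw":1,"offset":[0,0,0],"twist":0},
    {"claw":1,"offset":[0,0,0],"twist":0}
  ]
}}

```text
time: 11.6
position: [0.6189, -0.0275, 0.0295]
orientation: [0.0, 0.707, 0.707, 0.0]
force: [-0.2, 0.7, -2.8]
gripper_width: 0.47
grasp_force: 61.8
```

{"fn": "step_arm", "kwargs": {
  "moves": [
    {"claw":1,"offset":[0,0,1.6],"twist":0},
    {"claw":0,"offset":[0,0,0],"twist":0},
    {"claw":0,"offset":[0,0,0],"twist":0},
    {"claw":0,"offset":[0,0,0],"twist":0},
    {"claw":0,"offset":[0,0,0],"twist":0},
    {"claw":0,"offset":[0,0,-20],"twist":0},
    {"claw":0,"offset":[0,0,-40],"twist":0},
    {"claw":0,"offset":[0,0,-35],"twist":0},
    {"claw":0,"offset":[23.6,-21.7,0],"twist":0},
    {"claw":0,"offset":[23.6,-21.7,0],"twist":0},
    {"claw":0,"offset":[23.6,-21.7,0],"twist":0},
    {"claw":0,"offset":[23.6,-21.7,0],"twist":0},
    {"claw":0,"offset":[23.6,-21.7,0],"twist":0},
    {"claw":0,"offset":[23.6,-21.7,0],"twist":0},
    {"claw":0,"offset":[23.6,-21.7,0],"twist":0},
    {"claw":0,"offset":[23.6,-21.7,0],"twist":0},
    {"claw":0,"offset":[23.6,-21.7,0],"twist":0}
  ]
}}

```text
time: 13.3
position: [0.4225, 0.1859, 0.1222]
orientation: [0.0, 0.707, 0.707, 0.0]
force: [1.3, 0.8, 0.5]
gripper_width: 0.998
grasp_force: 0.0
```

{"fn": "step_arm", "kwargs": {
  "moves": [
    {"claw":0,"offset":[0,0,5],"twist":-8},
    {"claw":0,"offset":[0,0,5],"twist":-8},
    {"claw":0,"offset":[0,0,5],"twist":-8},
    {"claw":0,"offset":[0,0,5],"twist":-8},
    {"claw":0,"offset":[0,0,5],"twist":-8},
    {"claw":0,"offset":[0,0,5],"twist":-8},
    {"claw":0,"offset":[0,0,5],"twist":-8},
    {"claw":0,"offset":[0,0,5],"twist":-8},
    {"claw":0,"offset":[0,0,5],"twist":-8},
    {"claw":0,"offset":[0,0,5],"twist":-8},
    {"claw":0,"offset":[0,0,0],"twist":0},
    {"claw":0,"offset":[0,0,0],"twist":0}
  ]
}}

```text
time: 14.5
position: [0.4234, 0.1849, 0.0721]
orientation: [-0.0, 0.09, 0.996, 0.0]
force: [-0.6, 0.0, 0.3]
gripper_width: 1.002
grasp_force: 0.0
```

```bash
python3 - <<'E'
from h import *
for n in('top','scene'):
    im,d,W=cloud(n); 
    if n=='scene': save(cv2.resize(im[100:340,200:520],None,fx=2,fy=2),n+'2.png')
    for c in((.622,.029),(.619,-.027)): print(n,rect(W,c,.03,.056,.08))
    print(rect(W,(.424,.185),.07,.033,.05,im,yel))
E
```

```text
top {'c': (620.1, 28.6), 'size': (40.3, 40.1), 'ang': -69.2, 'n': 89, 'z': [57.4, 62.6, 64.9]}
top {'c': (617.2, -27.4), 'size': (40.5, 39.5), 'ang': 42.6, 'n': 93, 'z': [56.9, 62.5, 65.0]}
{'c': (421.8, 177.9), 'size': (79.8, 27.1), 'ang': -10.4, 'n': 171, 'z': [36.2, 39.3, 41.8]}
scene {'c': (622.9, 28.1), 'size': (40.2, 40.2), 'ang': -56.8, 'n': 179, 'z': [56.7, 62.5, 64.5]}
scene {'c': (620.3, -28.0), 'size': (40.9, 40.7), 'ang': 79.3, 'n': 198, 'z': [56.5, 62.3, 64.7]}
{'c': (426.2, 185.1), 'size': (79.4, 42.3), 'ang': -9.3, 'n': 402, 'z': [35.3, 39.5, 41.3]}
```

View pics/scene2.png

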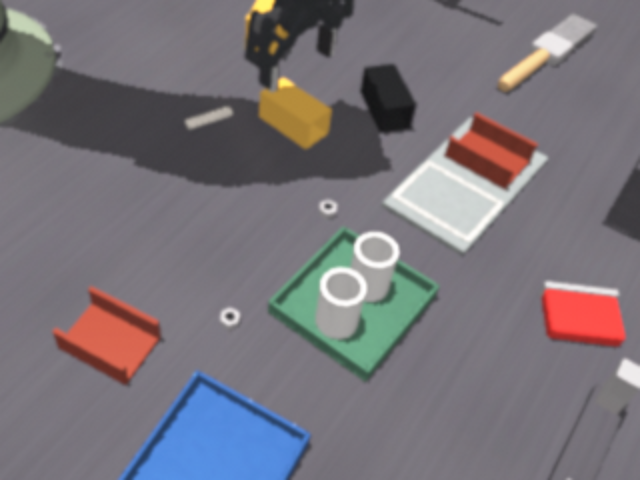

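Both pipes stand upright in the green tray at (375,265) and (340,300), and the gripper is over the yellow tube at (295,112).

{"fn": "step_arm", "kwargs": {
  "moves": [
    {"claw":0,"offset":[0,0,22],"twist":0},
    {"claw":0,"offset":[0,0,26],"twist":0},
    {"claw":0,"offset":[0,0,18],"twist":0},
    {"claw":0,"offset":[0,0,0],"twist":0},
    {"claw":0,"offset":[0,0,0],"twist":0},
    {"claw":1,"offset":[0,0,0],"twist":0},
    {"claw":1,"offset":[0,0,0],"twist":0},
    {"claw":1,"offset":[0,0,0],"twist":0},
    {"claw":1,"offset":[0,0,0],"twist":0},
    {"claw":1,"offset":[0,0,0],"twist":0},
    {"claw":1,"offset":[0,0,0],"twist":0}
  ]
}}

```text
time: 15.7
position: [0.4238, 0.1852, 0.0068]
orientation: [0.001, 0.088, 0.996, 0.0]
force: [-2.2, -1.7, 16.5]
gripper_width: 0.462
grasp_force: 59.6
```

{"fn": "step_arm", "kwargs": {
  "moves": [
    {"claw":1,"offset":[0,0,-15],"twist":0},
    {"claw":1,"offset":[0,0,-35],"twist":-8},
    {"claw":1,"offset":[0,0,-35],"twist":-8},
    {"claw":1,"offset":[-10.7,-29.8,0],"twist":0},
    {"claw":1,"offset":[-10.7,-29.8,0],"twist":0},
    {"claw":1,"offset":[-10.7,-29.8,0],"twist":0},
    {"claw":1,"offset":[-10.7,-29.8,0],"twist":0},
    {"claw":1,"offset":[-10.7,-29.8,0],"twist":0},
    {"claw":1,"offset":[-10.7,-29.8,0],"twist":0},
    {"claw":1,"offset":[-10.7,-29.8,0],"twist":0},
    {"claw":1,"offset":[-10.7,-29.8,0],"twist":0},
    {"claw":1,"offset":[-10.7,-29.8,0],"twist":0},
    {"claw":1,"offset":[-10.7,-29.8,0],"twist":0},
    {"claw":1,"offset":[-10.7,-29.8,0],"twist":0},
    {"claw":1,"offset":[-10.7,-29.8,0],"twist":0},
    {"claw":1,"offset":[-10.7,-29.8,0],"twist":0},
    {"claw":1,"offset":[-10.7,-29.8,0],"twist":0},
    {"claw":1,"offset":[0,0,0],"twist":0},
    {"claw":1,"offset":[0,0,0],"twist":0},
    {"claw":1,"offset":[0,0,0],"twist":0}
  ]
}}

```text
time: 17.7
position: [0.6153, -0.2135, 0.0909]
orientation: [-0.0, -0.052, 0.999, 0.0]
force: [-0.6, -0.2, -3.6]
gripper_width: 0.46
grasp_force: 62.1
```

{"fn": "step_arm", "kwargs": {
  "moves": [
    {"claw":1,"offset":[0,0,20],"twist":0},
    {"claw":1,"offset":[0,0,25],"twist":0},
    {"claw":1,"offset":[0,0,20],"twist":0},
    {"claw":1,"offset":[0,0,10],"twist":0},
    {"claw":1,"offset":[0,0,4],"twist":0},
    {"claw":1,"offset":[0,0,0],"twist":0},
    {"claw":1,"offset":[0,0,0],"twist":0}
  ]
}}

```text
time: 18.4
position: [0.6162, -0.2144, 0.013]
orientation: [0.001, -0.052, 0.999, -0.0]
force: [0.6, 0.2, -2.9]
gripper_width: 0.459
grasp_force: 62.2
```

{"fn": "step_arm", "kwargs": {
  "moves": [
    {"claw":1,"offset":[0,0,1.9],"twist":0},
    {"claw":1,"offset":[0,0,0],"twist":0},
    {"claw":0.25,"offset":[0,0,0],"twist":0},
    {"claw":0.25,"offset":[0,0,0],"twist":0},
    {"claw":0.25,"offset":[0,0,0],"twist":0},
    {"claw":0.25,"offset":[0,0,0],"twist":0},
    {"claw":0.25,"offset":[0,0,-15],"twist":0},
    {"claw":0.25,"offset":[0,0,-40],"twist":0},
    {"claw":0,"offset":[0,0,-30],"twist":-1.5},
    {"claw":0,"offset":[30.7,11,0],"twist":0},
    {"claw":0,"offset":[30.7,11,0],"twist":0},
    {"claw":0,"offset":[30.7,11,0],"twist":0},
    {"claw":0,"offset":[30.7,11,0],"twist":0},
    {"claw":0,"offset":[30.7,11,0],"twist":0},
    {"claw":0,"offset":[0,0,0],"twist":0},
    {"claw":0,"offset":[0,0,0],"twist":0},
    {"claw":0,"offset":[0,0,0],"twist":0}
  ]
}}

```text
time: 20.1
position: [0.4574, -0.18, 0.0958]
orientation: [0.001, -0.065, 0.998, -0.0]
force: [0.1, 0.3, -1.5]
gripper_width: 1.002
grasp_force: 0.0
```

```bash
python3 - <<'E'
from h import *
for n in('top','scene'):
    im,d,W=cloud(n)
    if n=='scene': save(im[150:400,140:460],n+'3.png')
    print(n,rect(W,(.615,-.215),.075,.03,.06,im,yel))
    print(rect(W,(.457,-.18),.075,.024,.05,im,red))
    # rack: pale outline/grey plate
    print('rack',rect(W,(.64,.222),.112,.004,.012)); print('fix',rect(W,(.64,.26),.08,.03,.06,im,red))
    m=(np.hypot(W[...,0]-.635,W[...,1]-.18)<.075)&(im.min(-1)>205)
    p=(W[m][:,:2]*1000).astype(np.float32); print('outline',len(p),cv2.minAreaRect(p))
E
```

```text
top {'c': (646.1, -193.1), 'size': (17.8, 5.9), 'ang': -24.9, 'n': 16, 'z': [32.1, 41.2, 44.6]}
{'c': (438.6, -181.8), 'size': (60.3, 44.3), 'ang': -80.6, 'n': 83, 'z': [25.1, 29.2, 31.7]}
rack {'c': (634.0, 223.4), 'size': (207.2, 157.3), 'ang': -79.2, 'n': 1970, 'z': [4.9, 7.7, 11.1]}
fix {'c': (640.6, 264.8), 'size': (79.3, 59.5), 'ang': -6.4, 'n': 128, 'z': [31.3, 36.7, 40.0]}
outline 1346 ((636.2410278320312, 183.84246826171875), (108.94408416748047, 105.37748718261719), 82.8598403930664)
scene {'c': (617.5, -214.7), 'size': (80.6, 40.3), 'ang': 5.4, 'n': 310, 'z': [31.6, 42.6, 44.7]}
{'c': (457.6, -180.3), 'size': (81.1, 59.5), 'ang': 7.4, 'n': 251, 'z': [24.6, 29.0, 30.8]}
rack {'c': (611.3, 226.6), 'size': (192.9, 161.7), 'ang': 85.2, 'n': 2097, 'z': [5.6, 7.6, 10.4]}
fix {'c': (644.1, 266.3), 'size': (76.7, 62.4), 'ang': -3.6, 'n': 239, 'z': [30.5, 35.3, 38.6]}
outline 1211 ((633.8766479492188, 185.69528198242188), (104.3442611694336, 105.82491302490234), 82.69943237304688)
```

View pics/scene3.png

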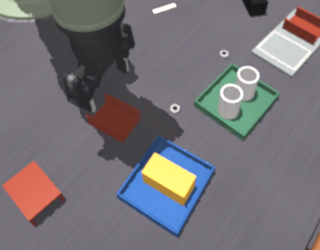

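The tube lies flat in the blue tray at (168,178). Next I grip channel_up and work out the rack pose more precisely from the saved pictures.

{"fn": "step_arm", "kwargs": {
  "moves": [
    {"claw":0,"offset":[0,0,30],"twist":0},
    {"claw":0,"offset":[0,0,35],"twist":0},
    {"claw":0,"offset":[0,0,20],"twist":0},
    {"claw":0,"offset":[0,0,9],"twist":0},
    {"claw":0,"offset":[0,0,0],"twist":0},
    {"claw":0,"offset":[0,0,0],"twist":0},
    {"claw":1,"offset":[0,0,0],"twist":0},
    {"claw":1,"offset":[0,0,0],"twist":0},
    {"claw":1,"offset":[0,0,0],"twist":0},
    {"claw":1,"offset":[0,0,0],"twist":0},
    {"claw":1,"offset":[0,0,0],"twist":0}
  ]
}}

```text
time: 21.3
position: [0.4569, -0.18, 0.0022]
orientation: [0.001, -0.065, 0.998, -0.0]
force: [-2.1, 1.2, 15.0]
gripper_width: 0.692
grasp_force: 62.2
```

```bash
cat >> h.py <<'E'
def rackpose(W,im):
    i=im.astype(int)
    near=np.hypot(W[...,0]-.638,W[...,1]-.222)<.125
    m=near&(i.max(-1)-i.min(-1)<40)&(i.min(-1)>115)&(W[...,2]>.002)&(W[...,2]<.014)
    n,l,s,_=cv2.connectedComponentsWithStats(m.astype(np.uint8))
    k=1+np.argmax(s[1:,4]); p=(W[l==k][:,:2]*1000).astype(np.float32)
    return cv2.minAreaRect(p),len(p)
E
python3 - <<'E'
from h import *
for n in('top','scene'):
    W=np.load(n+'W.npy');im=np.load(n+'I.npy')
    print(rackpose(W,im))
    i=im.astype(int); r=red(i)&(np.hypot(W[...,0]-.64,W[...,1]-.26)<.08)&(W[...,2]>.031)
    p=W[r][:,:2]*1000
    # two flange lines (along x): split by y'
    th=np.radians(-5); v=np.array([-np.sin(th),np.cos(th)]); s=p@v; mid=(s.max()+s.min())/2
    for q in(p[s<mid],p[s>=mid]):
        vx,vy,x0,y0=cv2.fitLine(q.astype(np.float32),cv2.DIST_HUBER,0,.01,.01).ravel(); print('flange',len(q),np.degrees(np.arctan(vy/vx)).round(2),q.mean(0).round(1))
E
```

```text
(((638.7698364257812, 224.83580017089844), (192.58201599121094, 108.68287658691406), 85.09838104248047), 1716)
flange 68 -5.29 [634.7 239. ]
flange 55 -4.87 [643.4 292.4]
(((639.2643432617188, 223.58480834960938), (191.51248168945312, 104.9722900390625), 85.01299285888672), 1929)
flange 125 -4.68 [645.1 238.5]
flange 91 -5.13 [646.2 292.7]
```

{"fn": "step_arm", "kwargs": {
  "moves": [
    {"claw":1,"offset":[0,0,-15],"twist":0},
    {"claw":1,"offset":[0,0,-40],"twist":6.2},
    {"claw":1,"offset":[0,0,-40],"twist":6.2},
    {"claw":1,"offset":[-11.2,28.8,0],"twist":0},
    {"claw":1,"offset":[-11.2,28.8,0],"twist":0},
    {"claw":1,"offset":[-11.2,28.8,0],"twist":0},
    {"claw":1,"offset":[-11.2,28.8,0],"twist":0},
    {"claw":1,"offset":[-11.2,28.8,0],"twist":0},
    {"claw":1,"offset":[-11.2,28.8,0],"twist":0},
    {"claw":1,"offset":[-11.2,28.8,0],"twist":0},
    {"claw":1,"offset":[-11.2,28.8,0],"twist":0},
    {"claw":1,"offset":[-11.2,28.8,0],"twist":0},
    {"claw":1,"offset":[-11.2,28.8,0],"twist":0},
    {"claw":1,"offset":[-11.2,28.8,0],"twist":0},
    {"claw":1,"offset":[-11.2,28.8,0],"twist":0},
    {"claw":1,"offset":[-11.2,28.8,0],"twist":0},
    {"claw":1,"offset":[0,0,0],"twist":0},
    {"claw":1,"offset":[0,0,0],"twist":0},
    {"claw":1,"offset":[0,0,0],"twist":0},
    {"claw":1,"offset":[0,0,0],"twist":0}
  ]
}}

```text
time: 23.3
position: [0.6336, 0.1796, 0.0963]
orientation: [0.0, 0.044, 0.999, -0.0]
force: [-0.7, -0.5, -3.3]
gripper_width: 0.694
grasp_force: 67.8
```

```bash
python3 - <<'E'
from h import *
o=get_obs();q=o['orientation'];print(o['position'],2*np.degrees(np.arctan2(q[2],q[1]))-90)
for n in('top','scene'):
    im,d,W=cloud(n)
    print(n,rect(W,(.635,.18),.075,.09,.135,im,red),rect(W,(.635,.18),.075,.12,.135,im,red)); print(rackpose(W,im))
E
```

```text
[0.63355194 0.17962815 0.0963107 ] 84.99853329893611
top None NoneTraceback (most recent call last):
  File "<stdin>", line 5, in <module>
  File "h.py", line 29, in rackpose
    k=1+np.argmax(s[1:,4]); p=(W[l==k][:,:2]*1000).astype(np.float32)
        ~~~~~~~~~^^^^^^^^^
    return _wrapfunc(a, 'argmax', axis=axis, out=out, **kwds)
    return bound(*args, **kwds)
ValueError: attempt to get argmax of an empty sequence
```

{"fn": "step_arm", "kwargs": {
  "moves": [
    {"claw":1,"offset":[-1.6,0.7,20],"twist":0},
    {"claw":1,"offset":[0,0,25],"twist":0},
    {"claw":1,"offset":[0,0,20],"twist":0},
    {"claw":1,"offset":[0,0,15],"twist":0},
    {"claw":1,"offset":[0,0,3],"twist":0},
    {"claw":1,"offset":[0,0,0],"twist":0},
    {"claw":1,"offset":[0,0,0],"twist":0}
  ]
}}

```text
time: 24.05
position: [0.6358, 0.1814, 0.0141]
orientation: [0.001, 0.043, 0.999, 0.0]
force: [0.4, 0.1, -2.5]
gripper_width: 0.691
grasp_force: 67.7
```

```bash
python3 - <<'E'
from h import *
im,d,W=cloud('scene')
save(cv2.resize(im[120:250,340:500],None,fx=4,fy=4),'scene4.png')
print(rect(W,(.635,.18),.07,.03,.05,im,red))
E
```

```text
{'c': (639.8, 196.5), 'size': (93.5, 76.3), 'ang': 84.7, 'n': 245, 'z': [30.5, 36.9, 42.0]}
```

View pics/scene4.png

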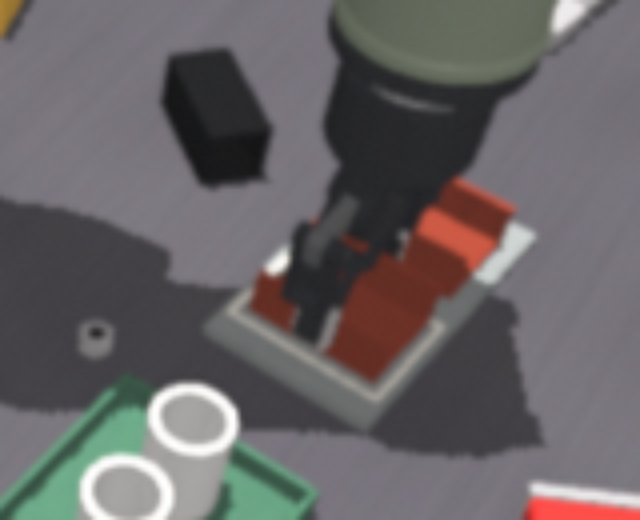

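The channel sits inside the outline at (380,320), a few mm above the plate. I lower it and release it with a small opening.

{"fn": "step_arm", "kwargs": {
  "moves": [
    {"claw":1,"offset":[0.6,-1.1,1.5],"twist":0},
    {"claw":1,"offset":[0,0,1.7],"twist":0},
    {"claw":1,"offset":[0,0,0],"twist":0},
    {"claw":1,"offset":[0,0,0],"twist":0},
    {"claw":0.17,"offset":[0,0,0],"twist":0},
    {"claw":0.17,"offset":[0,0,0],"twist":0},
    {"claw":0.17,"offset":[0,0,0],"twist":0},
    {"claw":0.17,"offset":[0,0,-10],"twist":0},
    {"claw":0.17,"offset":[0,0,-25],"twist":0},
    {"claw":0.17,"offset":[0,0,-40],"twist":0},
    {"claw":0,"offset":[0,0,-30],"twist":0},
    {"claw":0,"offset":[15,-25,0],"twist":-6},
    {"claw":0,"offset":[15,-30,0],"twist":0},
    {"claw":0,"offset":[15,-30,0],"twist":0},
    {"claw":0,"offset":[15,-30,0],"twist":0},
    {"claw":0,"offset":[15,-30,0],"twist":0},
    {"claw":0,"offset":[15,-30,0],"twist":0},
    {"claw":0,"offset":[15,-30,0],"twist":0},
    {"claw":0,"offset":[15,-30,0],"twist":0}
  ]
}}

```text
time: 26.0
position: [0.5159, -0.0565, 0.1157]
orientation: [0.0, -0.009, 1.0, -0.0]
force: [0.4, -0.9, -0.5]
gripper_width: 1.0
grasp_force: 0.0
```

```bash
python3 - <<'E'
from h import *
o=get_obs();q=o['orientation'];print(o['position'],2*np.degrees(np.arctan2(q[2],q[1]))-90)
for n in('top','scene'):
    im,d,W=cloud(n)
    save(cv2.resize(im[100:180,180:290] if n=='top' else im[120:250,340:500],None,fx=4,fy=4),n+'5.png')
    i=im.astype(int); R=np.array([[.9962,-.0872],[.0872,.9962]])
    L=(W[...,:2]*1000-[638.9,223.])@R.T   # rack frame
    m=red(i)&(abs(L[...,0])<55)&(abs(L[...,1])<95)&(W[...,2]>.028)
    p=L[m]
    for k in(1,0):
        s=p[p[:,1]<0] if k else p[p[:,1]>=0]; print(n,'up' if k else 'fix',cv2.minAreaRect(s.astype(np.float32)),len(s))
        for j in (s[s[:,1]<s[:,1].mean()],s[s[:,1]>=s[:,1].mean()]):
            vx,vy,_,_=cv2.fitLine(j.astype(np.float32),cv2.DIST_HUBER,0,.01,.01).ravel(); print('  fl',np.degrees(np.arctan(vy/vx)).round(2),np.median(j,0).round(1),j[:,0].min().round(1),j[:,0].max().round(1))
    print(rect(W,(.451,-.365),.075,.025,.05,im,red))
E
```

```text
[ 0.51591463 -0.05645314  0.11568449] 91.06478410870258
top up ((-2.042133331298828, -44.89764404296875), (58.43525695800781, 78.6468734741211), 89.43991088867188) 123
  fl -0.48 [ -5.3 -72.1] -41.6 36.2
  fl 0.0 [ -3.2 -18. ] -39.7 37.6
top fix ((-1.5035629272460938, 42.528987884521484), (58.82468032836914, 79.36026000976562), 89.76164245605469) 141
  fl -0.89 [-3.5 15.1] -41.3 36.7
  fl -0.1 [-2.7 69.2] -39.2 38.3
None
scene up ((1.7098236083984375, -43.66718292236328), (62.50064468383789, 77.936279296875), 89.24626159667969) 329
  fl 0.51 [  3.5 -72.2] -37.6 40.3
  fl 0.07 [  2.4 -17.1] -36.2 38.0
scene fix ((1.5043182373046875, 42.802947998046875), (76.12947082519531, 62.05656814575195), 2.0443332195281982) 278
  fl 0.33 [ 3.4 15.5] -35.6 40.6
  fl -0.6 [ 0.6 70. ] -36.7 37.3
{'c': (451.9, -365.0), 'size': (80.0, 56.6), 'ang': -6.0, 'n': 838, 'z': [27.8, 29.5, 31.2]}
```

View pics/top5.png

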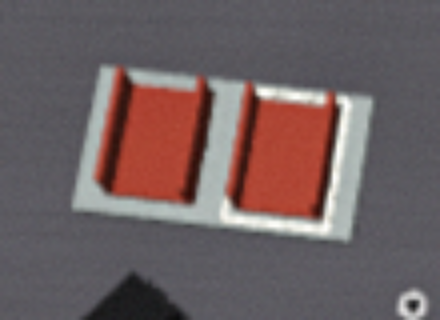

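Both channels lie side by side: the placed one at (280,155) is inside the outline and parallel to the fixed one. The measured gap is about 26 mm and the ends are level. On to channel_down.

{"fn": "step_arm", "kwargs": {
  "moves": [
    {"claw":0,"offset":[0,0,0],"twist":7.6},
    {"claw":0,"offset":[2.9,-31.4,0],"twist":0},
    {"claw":0,"offset":[2.9,-31.4,0],"twist":0},
    {"claw":0,"offset":[2.9,-31.4,0],"twist":0},
    {"claw":0,"offset":[2.9,-31.4,0],"twist":0},
    {"claw":0,"offset":[2.9,-31.4,0],"twist":0},
    {"claw":0,"offset":[2.9,-31.4,0],"twist":0},
    {"claw":0,"offset":[2.9,-31.4,0],"twist":0},
    {"claw":0,"offset":[2.9,-31.4,0],"twist":0},
    {"claw":0,"offset":[2.9,-31.4,0],"twist":0},
    {"claw":0,"offset":[2.9,-31.4,0],"twist":0},
    {"claw":0,"offset":[0,0,0],"twist":0},
    {"claw":0,"offset":[0,0,0],"twist":0},
    {"claw":0,"offset":[0,0,0],"twist":0}
  ]
}}

```text
time: 27.5
position: [0.4525, -0.3629, 0.1152]
orientation: [0.0, 0.056, 0.998, 0.0]
force: [-0.3, 0.3, 0.2]
gripper_width: 0.996
grasp_force: 0.0
```

{"fn": "step_arm", "kwargs": {
  "moves": [
    {"claw":0,"offset":[0.7,-2.5,30],"twist":0},
    {"claw":0,"offset":[0,0,40],"twist":0},
    {"claw":0,"offset":[0,0,30],"twist":0},
    {"claw":0,"offset":[0,0,13],"twist":0},
    {"claw":0,"offset":[0,0,0],"twist":0},
    {"claw":0,"offset":[0,0,0],"twist":0},
    {"claw":1,"offset":[0,0,0],"twist":0},
    {"claw":1,"offset":[0,0,0],"twist":0},
    {"claw":1,"offset":[0,0,0],"twist":0},
    {"claw":1,"offset":[0,0,0],"twist":0},
    {"claw":1,"offset":[0,0,0],"twist":0}
  ]
}}

```text
time: 28.6
position: [0.4515, -0.3667, 0.0035]
orientation: [0.001, 0.057, 0.998, -0.001]
force: [-1.5, 3.3, 15.3]
gripper_width: 0.69
grasp_force: 62.6
```

{"fn": "step_arm", "kwargs": {
  "moves": [
    {"claw":1,"offset":[0,0,-15],"twist":0},
    {"claw":1,"offset":[0,0,-45],"twist":-1.6},
    {"claw":1,"offset":[-7.5,33.5,-25],"twist":0},
    {"claw":1,"offset":[-7.5,33.5,-20],"twist":0},
    {"claw":1,"offset":[-7.5,33.5,0],"twist":0},
    {"claw":1,"offset":[-7.5,33.5,0],"twist":0},
    {"claw":1,"offset":[-7.5,33.5,0],"twist":0},
    {"claw":1,"offset":[-7.5,33.5,0],"twist":0},
    {"claw":1,"offset":[-7.5,33.5,0],"twist":0},
    {"claw":1,"offset":[-7.5,33.5,0],"twist":0},
    {"claw":1,"offset":[-7.5,33.5,0],"twist":0},
    {"claw":1,"offset":[-7.5,33.5,0],"twist":0},
    {"claw":1,"offset":[-7.5,33.5,0],"twist":0},
    {"claw":1,"offset":[-7.5,33.5,0],"twist":0},
    {"claw":1,"offset":[-7.5,33.5,0],"twist":0},
    {"claw":1,"offset":[-7.5,33.5,0],"twist":0},
    {"claw":1,"offset":[-7.5,33.5,0],"twist":0},
    {"claw":1,"offset":[-7.5,33.5,0],"twist":0},
    {"claw":1,"offset":[-7.5,33.5,0],"twist":0},
    {"claw":1,"offset":[-7.5,33.5,0],"twist":0}
  ]
}}

```text
time: 30.6
position: [0.6375, 0.2241, 0.1082]
orientation: [0.0, 0.043, 0.999, 0.0]
force: [1.0, -0.1, -3.0]
gripper_width: 0.687
grasp_force: 67.9
```

{"fn": "step_arm", "kwargs": {
  "moves": [
    {"claw":1,"offset":[0,0,0],"twist":0},
    {"claw":1,"offset":[0,0,0],"twist":0},
    {"claw":1,"offset":[0,0,0],"twist":0},
    {"claw":1,"offset":[0,0,0],"twist":0}
  ]
}}

```text
time: 31.0
position: [0.6373, 0.2216, 0.1074]
orientation: [0.0, 0.044, 0.999, -0.0]
force: [0.4, 0.1, -4.7]
gripper_width: 0.686
grasp_force: 67.7
```

```bash
python3 - <<'E'
from h import *
o=get_obs();q=o['orientation'];print(o['position'],2*np.degrees(np.arctan2(q[2],q[1]))-90)
im,d,W=cloud('scene')
m=red(im.astype(int))&(W[...,2]>.09)&(np.hypot(W[...,0]-.64,W[...,1]-.222)<.09)
R=np.array([[.9962,-.0872],[.0872,.9962]])
L=(W[m][:,:2]*1000-[638.9,223.])@R.T
print(m.sum(),np.percentile(L,[0,1,50,99,100],axis=0).round(1).tolist(),np.percentile(W[m][:,2],[1,99]))
save(cv2.resize(im[100:250,320:500],None,fx=4,fy=4),'scene6.png')
E
```

```text
[0.63734636 0.22160983 0.10741013] 84.99263322731886
628 [[-39.2, -34.0], [-38.8, -33.1], [18.3, -23.9], [38.3, 24.2], [38.9, 27.4]] [0.10435011 0.13509619]
```

View pics/scene6.png

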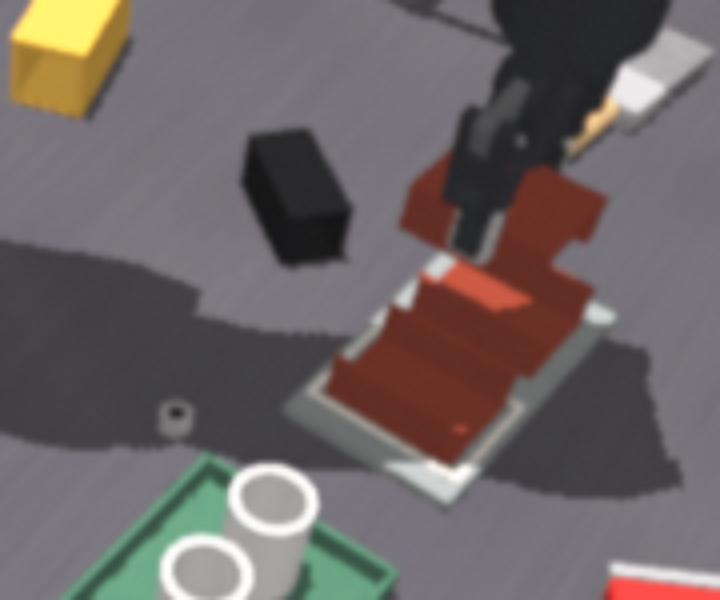

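The held channel hangs level above the gap at (505,210). I correct by about 1.5 mm and come down to just above the flange tips.

{"fn": "step_arm", "kwargs": {
  "moves": [
    {"claw":1,"offset":[-1.4,0.7,20],"twist":0},
    {"claw":1,"offset":[0,0,25],"twist":0},
    {"claw":1,"offset":[0,0,13],"twist":0},
    {"claw":1,"offset":[0,0,0],"twist":0},
    {"claw":1,"offset":[0,0,0],"twist":0},
    {"claw":1,"offset":[0,0,0],"twist":0},
    {"claw":1,"offset":[0,0,0],"twist":0}
  ]
}}

```text
time: 31.75
position: [0.6392, 0.2235, 0.05]
orientation: [0.001, 0.043, 0.999, 0.0]
force: [-1.0, 0.2, -3.7]
gripper_width: 0.686
grasp_force: 67.5
```

{"fn": "step_arm", "kwargs": {
  "moves": [
    {"claw":1,"offset":[0.3,-1.1,5],"twist":0},
    {"claw":1,"offset":[0,0,6],"twist":0},
    {"claw":1,"offset":[0,0,8],"twist":0},
    {"claw":1,"offset":[0,0,8],"twist":0},
    {"claw":1,"offset":[0,0,3],"twist":0},
    {"claw":1,"offset":[0,0,0],"twist":0},
    {"claw":1,"offset":[0,0,0],"twist":0},
    {"claw":1,"offset":[0,0,0],"twist":0}
  ]
}}

```text
time: 32.55
position: [0.6385, 0.2223, 0.0192]
orientation: [0.0, 0.043, 0.999, 0.0]
force: [0.2, -0.6, -2.8]
gripper_width: 0.689
grasp_force: 67.6
```

{"fn": "step_arm", "kwargs": {
  "moves": [
    {"claw":1,"offset":[0,0,1.5],"twist":0},
    {"claw":1,"offset":[0,0,1],"twist":0},
    {"claw":1,"offset":[0,0,0],"twist":0},
    {"claw":1,"offset":[0,0,0],"twist":0},
    {"claw":0.17,"offset":[0,0,0],"twist":0},
    {"claw":0.17,"offset":[0,0,0],"twist":0},
    {"claw":0.17,"offset":[0,0,0],"twist":0},
    {"claw":0.17,"offset":[0,0,-10],"twist":0},
    {"claw":0.17,"offset":[0,0,-25],"twist":0},
    {"claw":0.17,"offset":[0,0,-45],"twist":0},
    {"claw":0,"offset":[0,0,-40],"twist":0},
    {"claw":0,"offset":[15,-30,0],"twist":0},
    {"claw":0,"offset":[15,-30,0],"twist":0},
    {"claw":0,"offset":[15,-30,0],"twist":0},
    {"claw":0,"offset":[15,-30,0],"twist":0},
    {"claw":0,"offset":[15,-30,0],"twist":0},
    {"claw":0,"offset":[15,-30,0],"twist":0},
    {"claw":0,"offset":[15,-30,0],"twist":0},
    {"claw":0,"offset":[15,-30,0],"twist":0},
    {"claw":0,"offset":[0,0,0],"twist":0}
  ]
}}

```text
time: 34.55
position: [0.4963, -0.0104, 0.1371]
orientation: [-0.0, 0.045, 0.999, -0.001]
force: [0.2, 1.0, -0.4]
gripper_width: 0.999
grasp_force: 0.0
```

```bash
python3 - <<'E'
from h import *
print(get_obs()['position'])
R=np.array([[.9962,-.0872],[.0872,.9962]])
a=[]
for n in('top','scene'):
    im,d,W=cloud(n); L=(W[...,:2]*1000-[638.9,223.])@R.T
    m=red(im.astype(int))&(abs(L[...,0])<55)&(W[...,2]>.03)
    for k,mm in dict(down=m&(abs(L[...,1])<40)&(W[...,2]>.0405),up=m&(L[...,1]<-12)&(L[...,1]>-85)&(W[...,2]<.0395),fix=m&(L[...,1]>12)&(L[...,1]<85)&(W[...,2]<.0395)).items():
        p=L[mm]; print(n,k,cv2.minAreaRect(p.astype(np.float32)),len(p),np.percentile(W[mm][:,2],[5,50,95]).round(4))
    c=cv2.resize(im[100:180,180:290] if n=='top' else im[120:230,350:490],None,fx=4,fy=4); a.append(cv2.resize(c,(400,320)))
    save(im,n+'7.png')
save(np.hstack(a),'cmp7.png')
E
```

```text
[ 0.49628059 -0.0103909   0.1371403 ]
top down ((-2.9942893981933594, -1.5341567993164062), (79.97183990478516, 60.670284271240234), 0.030251169577240944) 569 [0.0408 0.0426 0.0451]
top up ((-2.8904800415039062, -43.328369140625), (79.17611694335938, 61.624549865722656), 0.36985471844673157) 96 [0.0314 0.0365 0.0392]
top fix ((-1.4467544555664062, 42.64070510864258), (58.743587493896484, 81.36735534667969), 88.9022216796875) 69 [0.0307 0.0371 0.0392]
scene down ((-0.08388900756835938, -0.6575679779052734), (62.786434173583984, 80.03239440917969), 89.96317291259766) 692 [0.041  0.0425 0.0442]
scene up ((1.1204071044921875, -47.994781494140625), (78.69657135009766, 55.251102447509766), 3.3193061351776123) 257 [0.0305 0.0355 0.0388]
scene fix ((15.320688247680664, 59.921974182128906), (45.981224060058594, 96.4852066040039), 52.27606964111328) 106 [0.0304 0.0356 0.0384]
```

View pics/cmp7.png

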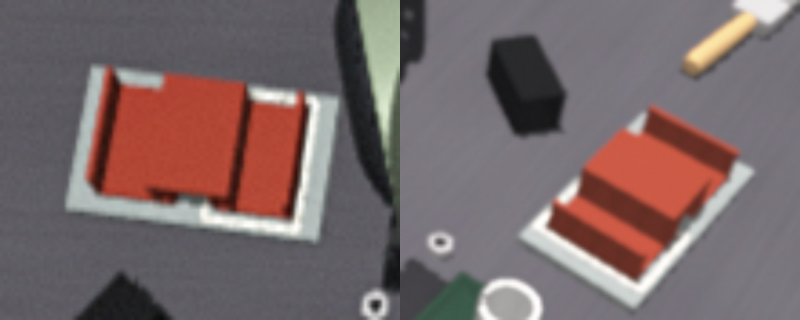

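View pics/top7.png

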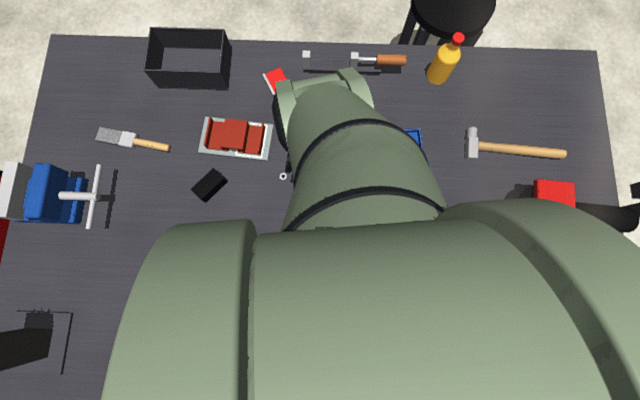

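The open-down channel sits interlocked with its web at z≈43 mm. It is square, with about 1 mm of offset in both directions. The arm is clear, so I hand in.

```bash
python3 -c "
from plant import *
print(sign_off())"
```

```text
the job is handed in; nothing more can be done
None
```

I placed all five offcuts as asked and handed the job in after about 35 s of robot time; the hand-in call returned no verdict, and the open-down channel sits about 1.5 mm off level with the fixed channel's end.

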